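# Hang the painted pail at the UV curer and hold the shutter lever open

### The job

The small white pail has just had its orange band painted, so pick it up only by the wooden grip of its handle, keep it upright and hang it on the UV curing unit's hook by the middle of the grip, then let go of it. After that press the unit's spring-return shutter lever (the red bar) down past its first two notches into the third and last one, without forcing it against its stop, and finish the program while you are still holding it down there with the pail hanging on the hook; leave the loose things lying about where they are.

Things in the scene. Friction and masses are not known exactly. Their poses are not given: they have to be found in the camera images.
- pail: Small round white enamel pail, blue rim, orange painted band, 110 to 225 g: 74 mm across at the foot, 88 mm at the rim, 72 mm high, open. A stiff wire handle stands upright over it and does not fold; its wires rise at local y = +-46 mm. Origin: centre of the underside; z up; y runs along the handle's grip. Symmetric under a half turn.
- pail_grip (a point): Middle of the pail's wooden grip, 135 mm above the underside: a light-wood cylinder 16 mm thick, 80 mm long, along the pail's y; 55 mm free height between it and the rim. The hook takes the middle of the grip, so grasp it about 27 mm to one side of the middle, fingers closing along the pail's x. Axes as the pail's.
- pail_wall: The pail's wall and foot with the wet paint (same origin and axes as the pail). Not to be touched by the fingers.
- curer: UV curing unit, fixed: white lamp tower (115 mm wide, 200 mm high) at the left, lower control box with round quadrant (153 mm high) at the right, 250 mm wide together. Origin: in its foot at table level; front faces its own -x (to the robot), y to its left, z up. Tower front at local x = -40 mm (shutter rails to -50 mm); a 13 mm thick foot plate under the hook reaches x = -130 mm.
- hook_seat (a point): Where the middle of the pail's grip lies when the pail hangs properly: in the valley of the hook, 197 mm above the table, 66 mm in front of the tower's face. Axes as the curer's. Bring the grip in from the front, 20 to 40 mm above this point, square to the hook (along the curer's y), then lower it. The hanging pail's underside is 62 mm above the table.
- hook_lip (a point): Top middle of the hook's upturned front lip. The hook is a flat steel strip, 14 mm wide, 4 mm thick, that comes forward (the curer's -x) from the tower's top, dips to the valley and rises to this lip, which is 21 mm in front of and 5 mm above the seat point; the strip's lowest underside is 14 mm below the seat point.
- lever_bar (a point): Red horizontal cross bar at the lever's end, to press with the fingers: 16 mm thick, 46 mm long along the curer's y; this point is its centre, 115 mm from the pivot and 145 mm to the right of the hook. At rest its centre is 165 mm above the table; pressed, it moves down on an arc in the curer's x-z plane and lifts the lamp's shutter.
- lever: The shutter lever with its steel rod and red cross bar; origin on the hinge axis in the control box, axes as the curer's while the lever is at rest, turning with it.
- lever_pivot (a point): The lever's hinge axis, inside the control box, 105 mm above the table; the axis runs along the curer's y.
- lever_angle (a joint): Angle of the shutter lever, rad: 0 at rest, grows as it is pressed down; it points to the front (0.55 - value) above level. Click notches at 0.35 (green, one dot), 0.70 (yellow, two dots), 1.05 (red, three dots; bar 50 mm above the table); stop at 1.12. Let go, a spring drives it back to 0 through all notches: about 3 N at the bar at rest, 4 to 6 N at the third notch, up to 9 N over a click.
- stapler: Loose red stapler, 32 x 135 x 50 mm, to be left alone.
- masking_tape: Loose roll of masking tape, 94 mm across, 19 mm high, to be left alone.
- marker_3: Loose blue marker, 19 x 142 x 20 mm, to be left alone.
- cutter: Loose yellow cutter, 21 x 151 x 11 mm, to be left alone.

How it is judged (in metres and radians):
On the way, in this order (a step that is already met when the one before it is completed fails the run):
1. the pail hangs on the hook by the middle of its grip, let go (x of pail_grip in the frame of hook_seat between -0.012 and 0.012 m and y of pail_grip in the frame of hook_seat between -0.02 and 0.02 m and z of pail_grip in the frame of hook_seat between -0.008 and 0.008 m and contact force between pail and curer above 0.5 N and contact force between pail and the fingers below 0.05 N), for 0.4 s.
2. the lever is pressed down into its third notch (value of joint lever_angle above 0.97 rad), for 0.3 s.
At the end, for the whole second after the job is handed in: Fingers hold the red bar down (over 1 N) with the lever in its third notch (0.97 rad or more); the pail hangs still and free on the hook, middle of its grip within 12 mm fore and aft, 20 mm sideways, 8 mm in height of the seat, tilted under 0.35 rad, untouched by the robot (all of step 1 and value of joint lever_angle above 0.97 rad and contact force between the fingers and lever above 1 N and angle between pail's own z axis and vertical below 0.35 rad and linear speed of pail below 0.05 m/s and contact force between pail and the arm below 0.05 N); the arm keeps its last pose, push and grip.
It fails at once if the fingers touch the freshly painted pail wall (contact force between the fingers and pail_wall above 0.5 N).
It fails at once if the pail is tipped (angle between pail's own z axis and vertical above 0.7 rad).
It fails at once if the lever is forced (over 40 N) (contact force between the fingers and lever above 40 N).
It fails at once if a loose bystander is shifted by more than 30 mm (distance of any of stapler, masking_tape, marker_3, cutter from where it was at the start of the episode above 0.03 m).
It also fails if it takes over 64 s, if anything falls off the work surface, if the arm or the gripper's body presses on something with over 40 N, if the wrist force passes 120 N, or if a joint passes its speed limit or range.

### The arm

A 6-joint arm with a two-finger parallel gripper is mounted at the origin on a cart in front of the work surface, level with it; the furniture and walls round the work are solid. World frame = base frame: x ahead of the robot, y to its left, z up, the work surface at z = 0. Lengths are in mm, angles in rad, forces in N, time in s.
With the tool pointing down it reaches from about 400 to 925 mm from the base axis. Payload 12.5 kg.
Tool frame: the origin (TCP) lies between the finger pads; the fingertips stand 19 mm ahead of it and the grasp point (between the pads) is the TCP (env.nose_length is the distance from the TCP to the fingertips, in mm); z points along the fingers, y is the line along which they close (so a half turn about z gives the same grasp; the last joint's range is limited). The gripper opens to 95 mm and grips with 3 to 60 N. Pads are 20 mm wide; open, the fingers measure 119 mm over their backs; the gripper's body (75 mm by 180 mm) begins 59 mm behind the grasp point.
Start: joints at [-1.343, 0.491, 1.559, -0, 1.092, -0.106], TCP at [204.796, -590.514, 208.161] pointing down, gripper open.
Joint ranges: [-3.1, 3.1], [-0.84, 2.19], [0.05, 2.79], [-1.13, 4.28], [0.06, 2.93], [-2.69, 2.69]. Speed limits (rad/s): [2.22, 2.22, 2.79, 3.14, 3.14, 3.14].

### API

Orientations are given as [roll, pitch, yaw] about the fixed x, y, z axes, in that order (R = Rz(yaw) Ry(pitch) Rx(roll)).
In Python, from cell import env gives the robot as it stands. The module is installed in compiled form; this text tells all that it offers.
- The arm moves only by the tool drive_tool, never from a script. Its argument "rows" is a list that holds one entry, the list of rows, each a list of 7 numbers: the shift along the tool's x, y, z scaled (see below), then the turn, a rotation vector about the tool's x, y, z scaled (see below), then the opening, from 0 (shut) to 1 (fully open). In form: [[[tx, ty, tz, ax, ay, az, jaw], ...]]. A call has 1 to 5 rows; each row shifts and turns the commanded pose from where the row before left it, along the tool's axes as they then stand; what a row does not reach is not made up. The controller multiplies each number of a shift by 250 mm and each number of a turn by 180 degrees. A row lasts 1/8 s, in which the tool goes at most 62.5 mm and 10.7 degrees, less where a joint would pass 70% of its speed; a pose out of reach is approached as far as the arm can. A call with a number of a shift or a turn outside -1 to 1 is refused whole. A call with a gripper value outside its range is refused whole. The fingers move at their own pace and stop on an object; the grip force is fixed at half the most. Time passes only in rows, so rows that do not move let the fingers close. It gives the time, the measured TCP pose, the force, the opening and the grip force at its end, in the units of the state.
- env.state(): the state, without advancing time (a new reading comes with each control period).
- env.read_camera(name): name is "side" or "top"; returns a dict with "color" (384x512x3 uint8, blue, green, red), "camera_matrix" (3x3 intrinsics, pixels), "pose" (4x4, takes a point from camera to world coordinates). Camera axes: x right, y up, looking along -z (the intrinsics and any distortion apply to the point x, -y, -z); pixel columns grow to the right and rows downward; lengths in mm; the calibration is good to about 2 mm. A picture is of the moment at which its call begins. There is no depth.
- env.job_done(): hands the job in; it is judged then, once.
Trained networks look in a picture, given as the dict that the camera call returned (one of the last four; its "shot" number tells which), for a name from the list of things; names that differ only in an ending like _2 or _b are one class to them, and where a whole thing is asked for, a point or a joint stands for the part that bears it (a point fixed in the world has none). Each returns a list of dicts, best first, with "score" (0 to 1); they miss things now and then, are a little off and sometimes report something else, mostly with a low value. They report only what shows in the picture. A call takes as long as a camera call.
- env.search_frame(name, picture): "at" ([x, y, z] in mm, in the coordinates of the camera as it stood for that picture, good to about 4 mm: the middle of the surface that is visible of it).
- env.place_of(name, picture): "at" ([x, y, z] in mm, in the coordinates of the camera as it stood for that picture, good to about 4 mm: a listed point, or the origin of a listed thing).
The state is a dict: "t": time; "joints": joint angles; "qvel": joint speeds; "tau": joint torques, N m; "eef_pos": TCP position; "tcp_rot": TCP orientation; "ft_force": force on the tool from outside, world axes, zero at the start; "moment": the same for the moment, N m; "opening": opening from 0.0 (shut) to 1.0 (fully open); "grip_force": force on a finger pad.
Only numpy, scipy, OpenCV 4.12 (cv2) and the standard library are available. Lean on these libraries where they do the work, as an engineer would, in place of code of your own. Each camera call takes 0.05 s, during which the arm holds its last target. There are 200 camera calls.

## Working session

There is one attempt and no reset: what is moved stays moved. The work goes in short steps, Python scripts to look and compute and a tool call to move; the robot and the scene stay as the last step left them, time stands still between calls to the robot, and variables do not carry over. Pictures are saved under pics/ and viewed, at most 10 in all, crops included, and the job is handed in when it is done.

Besides the shell and the picture viewer there is one more tool, called after "Emit:" as name([rows], argument=value, ...), one row to a line, values as JSON. drive_tool: Moves the arm, as the interface text tells. Its arguments: {"type":"object","properties":{"rows":{"type":"array","items":{"type":"array","items":{"type":"array","items":{"type":"number","minimum":-1,"maximum":1}}}}},"required":["rows"]}

```bash
mkdir -p pics; cat > h.py <<'E'
import numpy as np, cv2
from cell import env
def w(pic,p): return (np.array(pic["pose"])@np.r_[p,1])[:3]
E
python3 - <<'E'
from h import *
s=env.state(); print({k:np.round(v,3) for k,v in s.items()})
for c in ("side","top"):
    p=env.read_camera(c); cv2.imwrite(f"pics/{c}0.png",p["color"])
    print(c,np.round(p["pose"],2).tolist(),np.round(p["camera_matrix"],1).tolist())
    for n in "pail pail_grip curer hook_seat hook_lip lever_bar lever_pivot stapler masking_tape marker_3 cutter".split():
        for r in env.place_of(n,p)[:2]: print(n,round(r["score"],2),np.round(w(p,r["at"]),0),{k:v for k,v in r.items() if k not in("at","score")})
E
```

```text
{'t': np.float64(0.0), 'joints': array([-1.343,  0.492,  1.559, -0.   ,  1.092, -0.106]), 'qvel': array([ 0.   ,  0.   , -0.002,  0.002,  0.   , -0.001]), 'tau': array([ 0.0000e+00, -6.1265e+01, -2.5819e+01,  6.9000e-02,  4.8000e-02,
       -0.0000e+00]), 'eef_pos': array([ 204.731, -590.254,  207.553]), 'tcp_rot': array([-3.14 , -0.   ,  0.334]), 'ft_force': array([-0.01 , -0.234,  0.151]), 'moment': array([0.033, 0.005, 0.029]), 'grip_force': np.float64(0.0), 'opening': np.float64(1.0)}
side [[0.87, 0.22, -0.44, -259.83], [-0.49, 0.34, -0.8, -1332.16], [-0.02, 0.91, 0.41, 827.36], [0.0, 0.0, 0.0, 1.0]] [[479.3, 0.0, 249.9], [0.0, 479.3, 191.3], [0.0, 0.0, 1.0]]
pail 0.84 [448. 238.   2.] {}
pail_grip 0.64 [449. 235. 136.] {}
pail_grip 0.35 [589. -70.  -1.] {}
curer 0.7 [586. -70.   4.] {}
lever_pivot 0.59 [ 583. -156.  104.] {}
stapler 0.49 [ 585. -156.  105.] {}
stapler 0.41 [436. 413.  -3.] {}
masking_tape 0.9 [ 447. -384.   -4.] {}
masking_tape 0.43 [448. 238.  -0.] {}
marker_3 0.51 [377.  43.   0.] {}
cutter 0.71 [ 585. -156.  106.] {}
cutter 0.54 [ 381. -210.   -1.] {}
top [[0.02, 1.0, -0.08, 391.47], [-1.0, 0.02, 0.01, 10.69], [0.01, 0.08, 1.0, 1260.08], [0.0, 0.0, 0.0, 1.0]] [[373.7, 0.0, 248.0], [0.0, 373.7, 193.0], [0.0, 0.0, 1.0]]
pail 0.97 [448. 235.   0.] {}
pail 0.68 [451. 236. 134.] {}
pail_grip 0.8 [453. 237. 136.] {}
curer 0.71 [590. -71.   3.] {}
hook_seat 0.55 [487.  -4. 195.] {}
hook_lip 0.87 [469.  -2. 205.] {}
lever_bar 0.54 [ 490. -152.  168.] {}
lever_pivot 0.84 [ 586. -156.  105.] {}
lever_pivot 0.18 [449. 236.  -2.] {}
stapler 0.78 [435. 416.   3.] {}
stapler 0.52 [ 586. -156.  104.] {}
masking_tape 0.64 [ 447. -391.    6.] {}
marker_3 0.68 [374.  38.   4.] {}
cutter 0.81 [ 380. -209.    0.] {}
```

```bash
python3 - <<'E'
import cv2,numpy as np
s=cv2.imread("pics/side0.png");t=cv2.imread("pics/top0.png")
cv2.imwrite("pics/tz.png",cv2.resize(t[100:300,80:340],None,fx=3,fy=3,interpolation=2)[:600,:800])
E
```

```text
(no output)
```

View pics/side0.png

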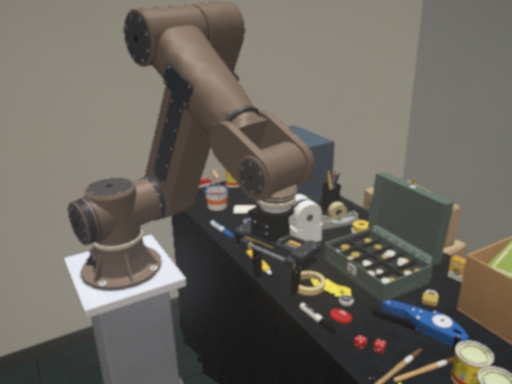

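View pics/tz.png

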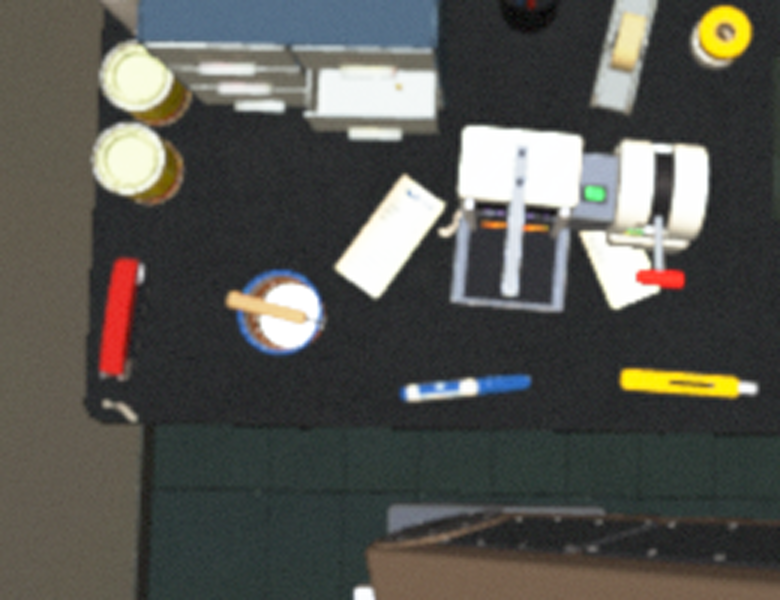

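The top view zoom (x3, offset 80,100) shows the grip from (228,298) to (306,317). The hook strip runs (522,150) to (510,293), the red bar (637,277) to (685,280), and the foot plate's front edge (453,300) to (562,310). The side view shows the pail at (217,197) and the curer at (300,220), partly behind the arm.

```bash
cat >> h.py <<'E'
def ray(p,u,v,z):
    K=p["camera_matrix"];T=np.array(p["pose"])
    d=T[:3,:3]@np.array([(u-K[0][2])/K[0][0],-(v-K[1][2])/K[1][1],-1]);o=T[:3,3]
    return o+d*(z-o[2])/d[2]
def blob(p,lo,hi,box):
    x0,y0,x1,y1=box;h=cv2.cvtColor(np.ascontiguousarray(p["color"][y0:y1,x0:x1]),cv2.COLOR_BGR2HSV)
    m=cv2.inRange(h,lo,hi);n,l,st,c=cv2.connectedComponentsWithStats(m);i=1+np.argmax(st[1:,4])
    return cv2.minAreaRect(np.argwhere(l==i)[:,::-1].astype(np.float32)+[np.float32(x0),np.float32(y0)]),st[i,4]
E
python3 - <<'E'
from h import *
p=env.read_camera("top")
P=lambda x,y,z: ray(p,80+x/3,100+y/3,z)
def show(n,a,b):
    d=b-a; print(n,np.round(a),np.round(b),"mid",np.round((a+b)/2),"len",np.round(np.linalg.norm(d)),"yaw of y",np.round(np.arctan2(-d[0]*np.sign(d[1]),abs(d[1])),3))
show("grip",P(228,298,135),P(306,317,135))
show("bar",P(637,277,165),P(685,280,165))
show("plate",P(453,300,13),P(562,310,13))
show("towertop",P(460,200,200),P(580,209,200))
show("hook",P(522,150,205),P(510,293,202))
for n,box,lo,hi,z in(("bar",(285,180,315,200),(0,120,80),(10,255,255),165),("grip",(150,190,190,215),(8,60,110),(25,255,255),135)):
    r,a=blob(p,lo,hi,box);q=cv2.boxPoints(r)
    e=sorted([(np.linalg.norm(q[i]-q[(i+1)%4]),i) for i in range(4)])
    m=[(q[e[k][1]]+q[(e[k][1]+1)%4])/2 for k in(0,1)]
    print(a,r);show(n,ray(p,*m[0],z),ray(p,*m[1],z))
acc={}
for i in range(4):
    p=env.read_camera("top")
    for n in "pail pail_grip curer hook_seat hook_lip lever_bar lever_pivot lever".split():
        r=env.place_of(n,p)
        if r: acc.setdefault(n,[]).append(w(p,r[0]["at"]))
for n,v in acc.items(): print(n,np.round(v).tolist())
E
```

```text
grip [459. 276. 135.] [441. 198. 135.] mid [450. 237. 135.] len 81.0 yaw of y -0.219
bar [ 485. -130.  165.] [ 483. -177.  165.] mid [ 484. -154.  165.] len 47.0 yaw of y -0.042
plate [469.  55.  13.] [460. -67.  13.] mid [464.  -6.  13.] len 122.0 yaw of y -0.072
towertop [553.  44. 200.] [546. -71. 200.] mid [550. -13. 200.] len 115.0 yaw of y -0.054
hook [601. -14. 205.] [465.  -5. 202.] mid [533. -10. 204.] len 137.0 yaw of y 1.506
94 ((300.14398193359375, 191.7080078125), (16.27857780456543, 6.708204746246338), 10.304845809936523)
bar [ 492. -130.  165.] [ 484. -177.  165.] mid [ 488. -153.  165.] len 48.0 yaw of y -0.16
199 ((168.37953186035156, 203.54379272460938), (20.76089096069336, 23.409399032592773), 70.01689147949219)
grip [459. 206. 135.] [434. 271. 135.] mid [447. 239. 135.] len 70.0 yaw of y 0.372
pail [[447.0, 235.0, -1.0], [449.0, 236.0, 0.0], [449.0, 237.0, -1.0], [446.0, 233.0, 1.0]]
pail_grip [[449.0, 233.0, 134.0], [453.0, 237.0, 136.0], [451.0, 235.0, 131.0], [449.0, 238.0, 135.0]]
curer [[592.0, -71.0, 3.0], [590.0, -70.0, 1.0], [593.0, -73.0, 0.0], [592.0, -68.0, 3.0]]
hook_seat [[487.0, -6.0, 193.0], [490.0, -6.0, 195.0], [487.0, -8.0, 195.0], [489.0, -6.0, 196.0]]
hook_lip [[470.0, -4.0, 204.0], [588.0, -155.0, 103.0], [470.0, -1.0, 204.0], [471.0, -2.0, 206.0]]
lever_bar [[452.0, 234.0, 134.0], [489.0, -148.0, 169.0], [489.0, -148.0, 170.0]]
lever_pivot [[584.0, -155.0, 104.0], [585.0, -155.0, 105.0], [588.0, -157.0, 102.0], [586.0, -155.0, 105.0]]
lever [[490.0, -151.0, 168.0]]
```

Emit:
drive_tool([
  [[0, 0, -0.1, 0, 0, -0.054, 1], [0, 0, -0.1, 0, 0, -0.054, 1], [0, 0, -0.1, 0, 0, -0.054, 1], [0, 0, -0.1, 0, 0, -0.054, 1], [0, 0, -0.1, 0, 0, -0.054, 1]],
])

```text
t: 3.68
eef_pos: [204.8, -590.4, 334.0]
tcp_rot: [3.142, 0.0, 1.188]
ft_force: [-0.2, -0.6, -0.3]
opening: 1.001
grip_force: 0.0
```

Emit:
drive_tool([
  [[0, 0, 0, 0, 0, -0.053, 1], [0, 0, 0, 0, 0, 0, 1]],
])

```text
t: 3.92
eef_pos: [204.8, -590.4, 333.2]
tcp_rot: [3.141, 0.0, 1.347]
ft_force: [-0.5, 0.5, 0.2]
opening: 0.999
grip_force: 0.0
```

```bash
cat >> h.py <<'E'
def go(x,y,z,yaw,off=None):
    s=env.state();p=np.array(s["eef_pos"]) if off is None else np.array(off);r=s["tcp_rot"]
    from scipy.spatial.transform import Rotation as R
    M=R.from_euler("xyz",r);d=M.inv().apply(np.array([x,y,z])-p)
    t=(M.inv()*R.from_euler("xyz",[np.pi,0,yaw])).as_rotvec()
    print("at",np.round(p,1),np.round(r,3),"F",np.round(s["ft_force"],1),"grip",round(float(s["grip_force"]),1),round(float(s["opening"]),3),"t",round(float(s["t"]),2))
    print("total shift units",np.round(d/250,4),"turn",np.round(t/np.pi,4))
E
python3 -c "
from h import *
a=(205,-590,330);b=(480,-300,330);c=(470,0,330);e=(456,263,330)
go(*b,1.35)
go(*c,1.35,b);go(*e,1.35,c)
p=env.read_camera('side');cv2.imwrite('pics/s1.png',cv2.resize(p['color'][150:300,180:380],None,fx=4,fy=4,interpolation=2))"
```

```text
at [ 204.8 -590.4  333.2] [3.141 0.    1.347] F [-0.5  0.5  0.2] grip 0.0 0.999 t 3.92
total shift units [1.3767 0.8162 0.0127] turn [ 0.      0.0001 -0.0008]
at [ 480 -300  330] [3.141 0.    1.347] F [-0.5  0.5  0.2] grip 0.0 0.999 t 3.92
total shift units [ 1.1613e+00 -3.0480e-01 -3.0000e-04] turn [ 0.      0.0001 -0.0008]
at [470   0 330] [3.141 0.    1.347] F [-0.5  0.5  0.2] grip 0.0 0.999 t 3.92
total shift units [ 1.0135e+00 -2.8770e-01 -2.0000e-04] turn [ 0.      0.0001 -0.0008]
```

View pics/s1.png

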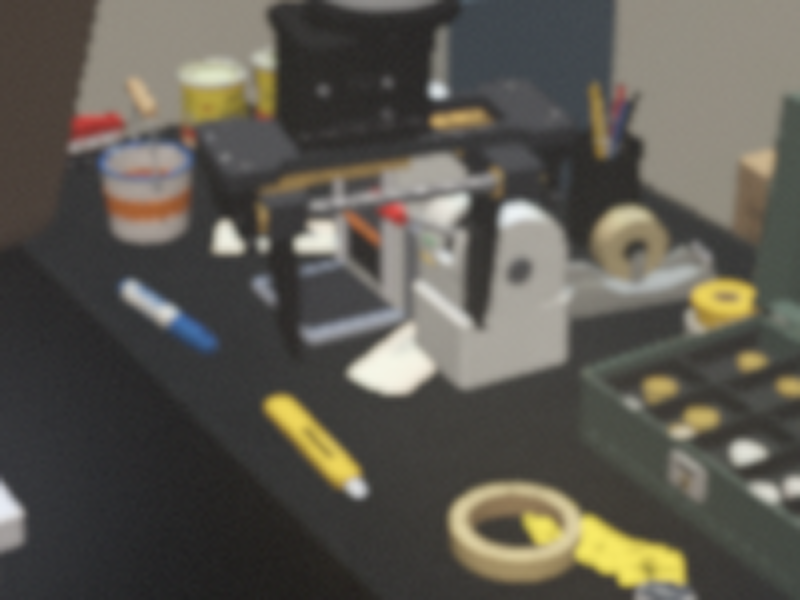

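The zoomed side view shows the pail standing at (147,190) with its light grip end at (140,95). The gripper is in front of the curer and nothing is in the way of the move.

Emit:
drive_tool([
  [[0.197, 0.117, 0, 0, 0, 0, 1], [0.197, 0.117, 0, 0, 0, 0, 1], [0.197, 0.117, 0, 0, 0, 0, 1], [0.197, 0.117, 0, 0, 0, 0, 1], [0.197, 0.117, 0, 0, 0, 0, 1]],
])

```text
t: 4.6
eef_pos: [402.7, -381.0, 332.9]
tcp_rot: [-3.141, -0.0, 1.344]
ft_force: [0.3, -0.7, 0.0]
opening: 1.001
grip_force: 0.0
```

Emit:
drive_tool([
  [[0.197, 0.117, 0, 0, 0, 0, 1], [0.197, 0.117, 0, 0, 0, 0, 1], [0.232, -0.061, 0, 0, 0, 0, 1], [0.232, -0.061, 0, 0, 0, 0, 1], [0.232, -0.061, 0, 0, 0, 0, 1]],
])

```text
t: 5.22
eef_pos: [473.9, -117.7, 332.8]
tcp_rot: [-3.141, -0.0, 1.344]
ft_force: [1.1, -0.1, 0.4]
opening: 0.999
grip_force: 0.0
```

Emit:
drive_tool([
  [[0.232, -0.061, 0, 0, 0, 0, 1], [0.232, -0.061, 0, 0, 0, 0, 1], [0.203, -0.057, 0, 0, 0, 0, 1], [0.203, -0.057, 0, 0, 0, 0, 1], [0.203, -0.057, 0, 0, 0, 0, 1]],
])

```text
t: 5.85
eef_pos: [461.5, 160.0, 332.9]
tcp_rot: [-3.141, 0.0, 1.344]
ft_force: [-0.3, -0.1, 0.3]
opening: 1.003
grip_force: 0.0
```

```bash
python3 -c "
from h import *
go(456,263,135,1.35)
p=env.read_camera('side')
for n in ('pail_grip','hook_seat','hook_lip','lever_bar','lever_pivot','curer'):
    for r in env.place_of(n,p)[:1]: print(n,round(r['score'],2),np.round(w(p,r['at'])))
"
```

```text
at [461.5 160.  332.9] [-3.141  0.     1.344] F [-0.3 -0.1  0.3] grip 0.0 1.003 t 5.85
total shift units [ 0.3969 -0.1137  0.7917] turn [-0.      0.0001 -0.0018]
pail_grip 0.97 [454. 238. 133.]
hook_seat 0.71 [484.  -5. 196.]
hook_lip 0.95 [469.  -5. 199.]
lever_bar 0.43 [ 484. -151.  168.]
lever_pivot 0.57 [ 585. -156.  103.]
curer 0.85 [584. -70.   1.]
```

Emit:
drive_tool([
  [[0.199, -0.055, 0, 0, 0, -0.002, 1], [0.198, -0.055, 0, 0, 0, 0, 1], [0, 0, 0.2, 0, 0, 0, 1], [0, 0, 0.2, 0, 0, 0, 1], [0, 0, 0.1, 0, 0, 0, 1]],
])

```text
t: 6.82
eef_pos: [456.3, 259.6, 205.8]
tcp_rot: [-3.139, 0.002, 1.352]
ft_force: [-0.1, 0.4, -0.0]
opening: 1.0
grip_force: 0.0
```

```bash
python3 -c "
from h import *
go(457,263,134,1.35)
p=env.read_camera('top');cv2.imwrite('pics/t2.png',cv2.resize(p['color'][130:260,110:240],None,fx=4,fy=4,interpolation=2))
for n in ('pail_grip','pail'):
    for r in env.place_of(n,p)[:1]: print(n,round(r['score'],2),np.round(w(p,r['at'])))
p=env.read_camera('side');cv2.imwrite('pics/s2.png',cv2.resize(p['color'][130:230,170:300],None,fx=4,fy=4,interpolation=2))
"
```

```text
at [456.3 259.6 205.8] [-3.139e+00  2.000e-03  1.352e+00] F [-0.1  0.4 -0. ] grip 0.0 1.0 t 6.83
total shift units [0.0144 0.0005 0.2871] turn [-0.0007  0.0006  0.0007]
pail_grip 0.76 [451. 237. 134.]
pail 0.59 [448. 238.  -1.]
```

View pics/s2.png

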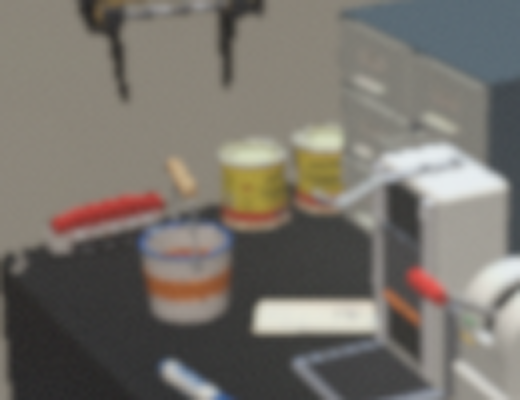

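The picture shows the grip (182,175) between and below the two open fingers (120,90) and (225,80), so the gripper is over it.

Emit:
drive_tool([
  [[0.012, 0, 0.14, 0, 0, 0, 1], [0, 0, 0.148, 0, 0, 0, 1], [0, 0, 0, 0, 0, 0, 1], [0, 0, 0, 0, 0, 0, 0.3], [0, 0, 0, 0, 0, 0, 0]],
])

```text
t: 7.65
eef_pos: [458.1, 264.2, 137.9]
tcp_rot: [3.139, -0.002, 1.355]
ft_force: [-0.5, 0.7, 0.3]
opening: 0.847
grip_force: 0.0
```

Emit:
drive_tool([
  [[0, 0, 0, 0, 0, 0, 0], [0, 0, 0, 0, 0, 0, 0], [0, 0, 0, 0, 0, 0, 0], [0, 0, 0, 0, 0, 0, 0], [0, 0, 0, 0, 0, 0, 0]],
])

```text
t: 8.28
eef_pos: [457.3, 264.0, 136.1]
tcp_rot: [-3.142, 0.0, 1.355]
ft_force: [-0.3, -0.8, -0.1]
opening: 0.316
grip_force: 0.0
```

Emit:
drive_tool([
  [[0, 0, 0, 0, 0, 0, 0], [0, 0, 0, 0, 0, 0, 0], [0, 0, 0, 0, 0, 0, 0], [0, 0, 0, 0, 0, 0, 0]],
])

```text
t: 8.78
eef_pos: [457.6, 264.4, 136.9]
tcp_rot: [3.141, -0.001, 1.355]
ft_force: [-1.3, 1.4, 8.4]
opening: 0.003
grip_force: 4.4
```

Emit:
drive_tool([
  [[0, 0, -0.02, 0, 0, 0, 0], [0, 0, -0.08, 0, 0, 0, 0], [0, 0, -0.1, 0, 0, 0, 0], [0, 0, -0.1, 0, 0, 0, 0], [0, 0, -0.1, 0, 0, 0, 0]],
])

```text
t: 9.4
eef_pos: [457.2, 263.9, 237.0]
tcp_rot: [3.142, 0.0, 1.355]
ft_force: [-0.8, -0.2, -0.5]
opening: 0.004
grip_force: 0.0
```

```bash
python3 -c "
from h import *
go(400,20,234,1.506)
p=env.read_camera('top');cv2.imwrite('pics/t3.png',cv2.resize(p['color'][130:260,110:240],None,fx=3,fy=3,interpolation=2))
for n in ('pail_grip','pail'):
    for r in env.place_of(n,p)[:1]: print(n,round(r['score'],2),np.round(w(p,r['at'])))
p=env.read_camera('side')
for n in ('pail_grip','pail'):
    for r in env.place_of(n,p)[:1]: print(n,round(r['score'],2),np.round(w(p,r['at'])))
cv2.imwrite('pics/s3.png',np.vstack([cv2.resize(p['color'][110:230,170:300],None,fx=3,fy=3,interpolation=2)]))
"
```

```text
at [457.2 263.9 237. ] [3.142 0.    1.355] F [-0.8 -0.2 -0.5] grip 0.0 0.004 t 9.4
total shift units [-1.0021 -0.0145  0.0123] turn [ 0.      0.0001 -0.0481]
pail_grip 0.94 [451. 240. 135.]
pail 0.75 [451. 233.  -0.]
pail_grip 0.74 [452. 236. 134.]
pail 0.7 [448. 239.   1.]
```

View pics/s3.png

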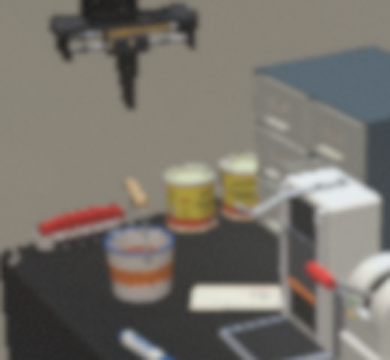

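The side view shows the shut fingers ending at about (130,105), empty, and the grip still on the standing pail at (135,190): the grasp missed. I'll triangulate the fingertips and grip ends to find out why.

```bash
python3 - <<'E'
from h import *
print("nose",env.nose_length)
s=env.state();tcp=np.array(s["eef_pos"])
def proj(p,X):
    T=np.linalg.inv(np.array(p["pose"]));c=(T@np.r_[X,1])[:3];q=np.array(p["camera_matrix"])@np.array([c[0],-c[1],-c[2]]);return q[:2]/q[2]
gy=np.array([.218,.976,0]);g=np.array([451,236.5,135])
ims=[]
for c in("side","top"):
    p=env.read_camera(c);im=p["color"].copy()
    pts={"tcp":tcp,"tip":tcp-[0,0,19],"g+":g+40*gy,"g-":g-40*gy,"g":g}
    q={k:proj(p,v) for k,v in pts.items()};print(c,{k:np.round(v,1).tolist() for k,v in q.items()})
    ctr=np.mean(list(q.values()),0);x0,y0=(ctr-[40,45]).astype(int)
    cr=cv2.resize(im[y0:y0+100,x0:x0+78],None,fx=5,fy=5,interpolation=2)
    for k,v in q.items(): cv2.circle(cr,tuple(int(a) for a in (v-[x0,y0]+.5)*5),3,(0,255,0) if k[0]=="t" else (255,0,255),-1)
    ims.append(cr)
cv2.imwrite("pics/chk.png",np.hstack(ims))
E
```

```text
nose 19.0
side {'tcp': [212.5, 147.8], 'tip': [212.8, 152.5], 'g+': [213.3, 171.0], 'g-': [218.0, 178.3], 'g': [215.6, 174.6]}
top {'tcp': [152.0, 197.7], 'tip': [153.7, 198.2], 'g+': [156.3, 199.0], 'g-': [182.1, 205.3], 'g': [169.2, 202.1]}
```

View pics/chk.png

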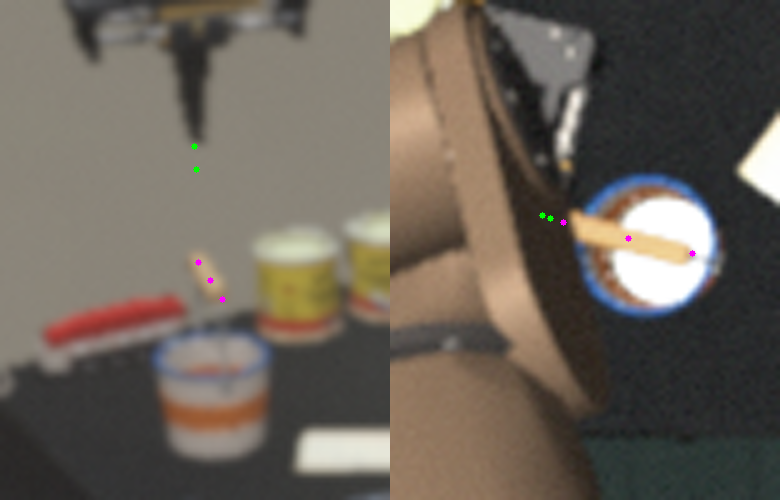

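The side view shows the real fingertips at crop (195,140), about 25 mm higher than the reported TCP puts them. The 8 N upward force when closing fits that: the fingers shut on top of the grip. I'll grasp about 25 mm lower, where the tips stay above the rim either way.

Emit:
drive_tool([
  [[0, 0, 0, 0, 0, 0, 0.8], [0, 0, 0, 0, 0, 0, 0.8], [0, 0, 0, 0, 0, 0, 0.8], [0, 0, 0, 0, 0, 0, 0.8], [0, 0, 0, 0, 0, 0, 0.8]],
])

```text
t: 10.42
eef_pos: [457.3, 264.0, 236.1]
tcp_rot: [3.142, 0.0, 1.355]
ft_force: [0.1, -0.4, 0.3]
opening: 0.471
grip_force: 0.0
```

Emit:
drive_tool([
  [[0, 0, 0, 0, 0, 0, 0.8], [0, 0, 0, 0, 0, 0, 0.8], [0, 0, 0.1, 0, 0, 0, 0.8], [0, 0, 0.1, 0, 0, 0, 0.8], [0, 0, 0.1, 0, 0, 0, 0.8]],
])

```text
t: 11.05
eef_pos: [457.3, 264.0, 160.4]
tcp_rot: [3.141, -0.0, 1.355]
ft_force: [-0.3, 0.0, -1.0]
opening: 0.798
grip_force: 0.0
```

Emit:
drive_tool([
  [[0, 0, 0.1, 0, 0, 0, 0.8], [0, 0, 0.06, 0, 0, 0, 0.8], [0, 0, 0.04, 0, 0, 0, 0.8], [0, 0, 0, 0, 0, 0, 0.4], [0, 0, 0, 0, 0, 0, 0]],
])

```text
t: 11.68
eef_pos: [457.6, 264.2, 111.7]
tcp_rot: [3.141, -0.0, 1.355]
ft_force: [0.3, -0.8, 0.6]
opening: 0.648
grip_force: 0.0
```

Emit:
drive_tool([
  [[0, 0, 0, 0, 0, 0, 0], [0, 0, 0, 0, 0, 0, 0], [0, 0, 0, 0, 0, 0, 0], [0, 0, 0, 0, 0, 0, 0], [0, 0, 0, 0, 0, 0, 0]],
])

```text
t: 12.3
eef_pos: [457.2, 264.0, 111.1]
tcp_rot: [-3.141, 0.0, 1.355]
ft_force: [-0.3, -0.6, -0.0]
opening: 0.158
grip_force: 29.9
```

Emit:
drive_tool([
  [[0, 0, -0.02, 0, 0, 0, 0], [0, 0, -0.06, 0, 0, 0, 0], [0, 0, -0.1, 0, 0, 0, 0], [0, 0, -0.1, 0, 0, 0, 0], [0, 0, -0.1, 0, 0, 0, 0]],
])

```text
t: 12.92
eef_pos: [457.3, 264.0, 208.0]
tcp_rot: [3.141, -0.0, 1.355]
ft_force: [0.0, 0.5, -1.2]
opening: 0.16
grip_force: 29.9
```

Emit:
drive_tool([
  [[0, 0, -0.03, 0, 0, -0.024, 0], [0, 0, 0, 0, 0, -0.024, 0]],
])

```text
t: 13.18
eef_pos: [457.5, 264.1, 215.5]
tcp_rot: [3.139, -0.001, 1.508]
ft_force: [0.7, 0.2, -1.3]
opening: 0.162
grip_force: 29.9
```

```bash
python3 - <<'E'
from h import *
go(428,25,210,1.506)
for c in("top","side"):
  for k in range(2):
    p=env.read_camera(c)
    for n in("pail_grip","pail","hook_seat","hook_lip"):
        for r in env.place_of(n,p)[:1]: print(c,n,round(r["score"],2),np.round(w(p,r["at"])))
cv2.imwrite("pics/s4.png",cv2.resize(p["color"][110:240,170:300],None,fx=4,fy=4,interpolation=2))
E
```

```text
at [457.5 264.1 215.5] [ 3.139e+00 -1.000e-03  1.508e+00] F [ 0.7  0.2 -1.3] grip 29.9 0.162 t 13.18
total shift units [-0.962  -0.0579  0.0208] turn [ 0.0007 -0.0003  0.0007]
top pail_grip 0.68 [457. 235. 238.]
top pail 0.67 [456. 238. 103.]
top hook_seat 0.84 [488.  -6. 196.]
top hook_lip 0.78 [470.  -1. 202.]
top pail_grip 0.56 [456. 233. 238.]
top pail 0.55 [451. 235. 103.]
top hook_seat 0.95 [488.  -6. 193.]
top hook_lip 0.74 [470.   1. 204.]
side pail_grip 0.71 [453. 238. 239.]
side pail 0.7 [454. 235. 103.]
side hook_seat 0.69 [486.  -6. 198.]
side hook_lip 0.88 [467.  -5. 201.]
side pail_grip 0.75 [455. 234. 239.]
side pail 0.9 [451. 237. 104.]
side hook_seat 0.65 [484.  -4. 194.]
side hook_lip 0.69 [466.  -6. 201.]
```

View pics/s4.png

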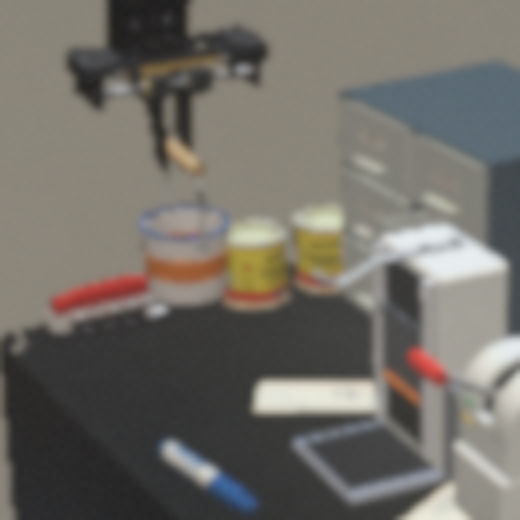

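The side view shows the pail lifted level, held by the grip at (183,155), with the hook's lip at (335,283).

Emit:
drive_tool([
  [[-0.1, -0.01, 0.01, 0, 0, 0, 0], [-0.15, -0.01, 0.01, 0, 0, 0, 0], [-0.15, -0.01, 0.01, 0, 0, 0, 0], [-0.15, -0.01, 0.01, 0, 0, 0, 0], [-0.15, -0.01, 0, 0, 0, 0, 0]],
])

```text
t: 14.8
eef_pos: [433.2, 89.1, 203.6]
tcp_rot: [3.141, 0.0, 1.506]
ft_force: [0.2, -0.7, -2.1]
opening: 0.158
grip_force: 29.9
```

Emit:
drive_tool([
  [[-0.15, -0.007, 0, 0, 0, 0, 0], [-0.08, 0, 0, 0, 0, 0, 0], [-0.04, 0, 0, 0, 0, 0, 0], [0, 0, 0, 0, 0, 0, 0], [0, 0, 0, 0, 0, 0, 0]],
])

```text
t: 15.42
eef_pos: [427.3, 23.5, 203.6]
tcp_rot: [-3.142, -0.0, 1.506]
ft_force: [-0.8, -0.0, -2.5]
opening: 0.16
grip_force: 29.9
```

```bash
python3 - <<'E'
from h import *
go(489,23,205,1.506)
for c in("top","side"):
  for k in range(3):
    p=env.read_camera(c)
    for n in("pail_grip","hook_seat","hook_lip"):
        for r in env.place_of(n,p)[:1]: print(c,n,round(r["score"],2),np.round(w(p,r["at"]),1))
E
```

```text
at [427.3  23.5 203.6] [-3.142 -0.     1.506] F [-0.8 -0.  -2.5] grip 29.9 0.16 t 15.43
total shift units [ 0.0139  0.2463 -0.0056] turn [-0. -0.  0.]
top hook_seat 0.95 [487.8  -6.3 197.2]
top hook_lip 0.61 [468.8  -1.5 203.5]
top hook_seat 0.68 [489.9  -4.6 195.5]
top hook_lip 0.94 [ 4.702e+02 -1.000e-01  2.061e+02]
top hook_seat 0.6 [488.8  -4.9 195.2]
top hook_lip 0.93 [467.2   1.  204.1]
side pail_grip 0.78 [424.4  -4.3 228.5]
side hook_seat 0.63 [484.7  -7.2 196. ]
side hook_lip 0.69 [467.2  -1.5 202.1]
side pail_grip 0.69 [426.7  -4.7 228.4]
side hook_seat 0.89 [481.6  -6.5 197.5]
side hook_lip 0.57 [465.3  -7.1 202.7]
side pail_grip 0.91 [425.6  -5.1 227.5]
side hook_seat 0.82 [483.9  -4.9 195.9]
side hook_lip 0.79 [468.1  -5.8 203. ]
```

Emit:
drive_tool([
  [[0.004, 0.06, 0, 0, 0, 0, 0], [0.004, 0.08, 0, 0, 0, 0, 0], [0.004, 0.06, 0, 0, 0, 0, 0], [0.002, 0.044, 0, 0, 0, 0, 0], [0, 0, 0, 0, 0, 0, 0]],
])

```text
t: 17.25
eef_pos: [488.8, 22.5, 203.3]
tcp_rot: [-3.141, 0.0, 1.506]
ft_force: [-0.2, -0.1, -2.7]
opening: 0.164
grip_force: 29.9
```

Emit:
drive_tool([
  [[0, 0, 0.04, 0, 0, 0, 0], [0, 0, 0.04, 0, 0, 0, 0], [0, 0, 0.02, 0, 0, 0, 0], [0, 0, 0, 0, 0, 0, 0], [0, 0, 0, 0, 0, 0, 0]],
])

```text
t: 17.88
eef_pos: [488.5, 22.5, 178.8]
tcp_rot: [3.141, 0.0, 1.506]
ft_force: [0.5, -0.1, -1.7]
opening: 0.161
grip_force: 29.9
```

```bash
python3 - <<'E'
from h import *
go(488.5,23,173,1.506)
for c in("side","top"):
  for k in range(2):
    p=env.read_camera(c)
    if c=="side":cv2.imwrite("pics/s5.png",cv2.resize(p["color"][140:270,210:340],None,fx=4,fy=4,interpolation=2))
    for n in("pail_grip","hook_seat","hook_lip"):
        for r in env.place_of(n,p)[:1]: print(c,n,round(r["score"],2),np.round(w(p,r["at"]),1))
E
```

```text
at [488.5  22.5 178.8] [3.141 0.    1.506] F [ 0.5 -0.1 -1.7] grip 29.9 0.161 t 17.88
total shift units [ 0.0022 -0.      0.023 ] turn [ 0.0001  0.     -0.0001]
side pail_grip 0.95 [486.9  -4.8 205.3]
side hook_seat 0.38 [ 582.2 -157.   105.4]
side hook_lip 0.77 [466.2  -5.  201.5]
side pail_grip 0.74 [488.5  -7.2 202.3]
side hook_seat 0.81 [481.   -4.6 198.3]
side hook_lip 0.84 [464.   -7.6 200.4]
```

View pics/s5.png

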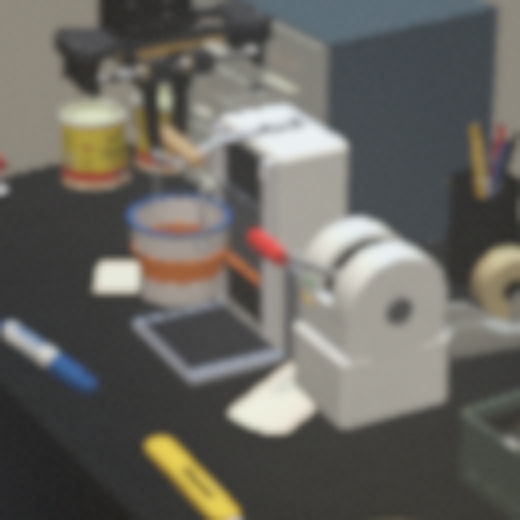

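The side view shows the grip (185,147) just over the hook's valley near (190,155), and the pail upright above the foot plate. I'll lower it slowly and watch the force.

Emit:
drive_tool([
  [[0, 0, 0.008, 0, 0, 0, 0], [0, 0, 0.008, 0, 0, 0, 0], [0, 0, 0, 0, 0, 0, 0]],
])

```text
t: 19.05
eef_pos: [488.3, 22.5, 174.4]
tcp_rot: [-3.141, 0.0, 1.506]
ft_force: [0.4, -0.3, -1.0]
opening: 0.162
grip_force: 29.9
```

Emit:
drive_tool([
  [[0, 0, 0.006, 0, 0, 0, 0], [0, 0, 0, 0, 0, 0, 0], [0, 0, 0, 0, 0, 0, 0]],
])

```text
t: 19.42
eef_pos: [488.7, 22.4, 173.3]
tcp_rot: [3.141, 0.0, 1.506]
ft_force: [1.7, -0.6, 1.7]
opening: 0.16
grip_force: 29.9
```

Emit:
drive_tool([
  [[0, 0, 0, 0, 0, 0, 0.25], [0, 0, 0, 0, 0, 0, 0.45], [0, 0, 0, 0, 0, 0, 0.45], [0, 0, 0, 0, 0, 0, 0.45], [0, 0, 0, 0, 0, 0, 0.45]],
])

```text
t: 20.05
eef_pos: [488.4, 22.5, 173.1]
tcp_rot: [-3.142, 0.0, 1.506]
ft_force: [0.7, 0.2, 0.4]
opening: 0.446
grip_force: 0.0
```

```bash
python3 - <<'E'
from h import *
go(488.5,23,300,1.506)
for c in("side","top"):
  for k in range(3):
    p=env.read_camera(c)
    for n in("pail_grip","pail"):
        for r in env.place_of(n,p)[:1]: print(c,n,round(r["score"],2),np.round(w(p,r["at"]),1))
E
```

```text
at [488.4  22.5 173.1] [-3.142  0.     1.506] F [0.7 0.2 0.4] grip 0.0 0.446 t 20.05
total shift units [ 2.100e-03  4.000e-04 -5.076e-01] turn [-0.      0.     -0.0001]
side pail_grip 0.9 [486.9  -5.2 197.2]
side pail 0.62 [483.5  -5.9  62.6]
side pail_grip 0.82 [485.2  -4.9 198. ]
side pail 0.82 [486.9  -2.8  63.1]
side pail_grip 0.81 [483.8  -6.7 199.9]
side pail 0.9 [482.5  -3.5  64.5]
```

The pail hangs at seat height (underside about 63 mm) and has been let go. Next I rise straight up, turn and shut the fingers.

Emit:
drive_tool([
  [[0, 0, -0.05, 0, 0, 0, 0.45], [0, 0, -0.1, 0, 0, 0, 0.45], [0, 0, -0.15, 0, 0, 0, 0.45], [0, 0, -0.15, 0, 0, 0, 0.2], [0, 0, -0.05, 0, 0, 0.05, 0]],
])

```text
t: 21.58
eef_pos: [488.8, 22.5, 301.2]
tcp_rot: [3.138, -0.0, 1.346]
ft_force: [0.2, 0.3, 0.0]
opening: 0.295
grip_force: 0.0
```

Emit:
drive_tool([
  [[0, 0, 0, 0, 0, 0.05, 0], [0, 0, 0, 0, 0, 0.05, 0], [0, 0, 0, 0, 0, 0.05, 0], [0, 0, 0, 0, 0, 0.05, 0], [0, 0, 0, 0, 0, 0.05, 0]],
])

```text
t: 22.2
eef_pos: [488.3, 22.5, 299.0]
tcp_rot: [3.141, -0.001, 0.558]
ft_force: [0.5, -0.1, -0.2]
opening: 0.004
grip_force: 0.0
```

Emit:
drive_tool([
  [[0, 0, 0, 0, 0, 0.05, 0], [0, 0, 0, 0, 0, 0.05, 0], [0, 0, 0, 0, 0, 0.05, 0], [0, 0, 0, 0, 0, 0.05, 0], [0, 0, 0, 0, 0, 0, 0]],
])

```text
t: 22.82
eef_pos: [488.3, 22.5, 298.9]
tcp_rot: [3.141, -0.001, -0.064]
ft_force: [-0.3, -0.2, -0.5]
opening: 0.006
grip_force: 0.0
```

```bash
python3 - <<'E'
from h import *
go(486.5,-159,200,-0.065)
for c in("side","top"):
  for k in range(3):
    p=env.read_camera(c)
    for n in("pail_grip","pail","lever_bar","hook_seat","lever_pivot"):
        for r in env.place_of(n,p)[:1]: print(c,n,round(r["score"],2),np.round(w(p,r["at"]),1))
E
```

```text
at [488.3  22.5 298.9] [ 3.141e+00 -1.000e-03 -6.400e-02] F [-0.3 -0.2 -0.5] grip 0.0 0.006 t 22.82
total shift units [0.0389 0.7249 0.3955] turn [ 0.     -0.0002  0.0003]
side pail_grip 0.66 [486.7  -5.  198.5]
side pail 0.75 [486.2  -8.   64.8]
side lever_bar 0.53 [ 485.4 -149.9  167.8]
side hook_seat 0.81 [484.1  -3.3 194.1]
side lever_pivot 0.83 [ 585.7 -157.1  103.4]
side pail_grip 0.57 [489.8  -3.7 197.1]
side pail 0.59 [485.7  -7.6  64.3]
side lever_bar 0.57 [ 482.4 -150.8  167.5]
side hook_seat 0.64 [485.4  -3.5 192.6]
side lever_pivot 0.84 [ 585.8 -156.2  102. ]
side pail 0.98 [483.9  -6.1  64.8]
side lever_bar 0.52 [ 484.2 -149.4  168.4]
side hook_seat 0.94 [485.6  -4.1 196.2]
side lever_pivot 0.78 [ 588.3 -156.1  106.5]
top pail_grip 0.55 [487.9  -5.8 196.1]
top pail 0.5 [479.4  -8.   60.5]
top lever_bar 0.67 [ 490.  -149.4  169.7]
top lever_pivot 0.57 [ 587.2 -155.2  103.4]
top pail_grip 0.45 [488.4  -6.3 199.3]
top pail 0.46 [481.1  -8.4  60.2]
top lever_bar 0.42 [ 489.5 -150.4  168.5]
top lever_pivot 0.92 [ 585.3 -156.1  103.8]
top pail_grip 0.64 [491.6  -3.8 197.7]
top pail 0.58 [481.1  -5.9  61. ]
top lever_bar 0.46 [ 493.  -149.4  169.1]
top hook_seat 0.71 [482.1  -6.5  63.1]
top lever_pivot 0.81 [ 585.7 -156.9  105.2]
```

Emit:
drive_tool([
  [[0.008, 0.15, 0, 0, 0, 0, 0], [0.008, 0.15, 0, 0, 0, 0, 0], [0.008, 0.15, 0, 0, 0, 0, 0], [0.008, 0.15, 0, 0, 0, 0, 0], [0.008, 0.121, 0, 0, 0, 0, 0]],
])

```text
t: 25.25
eef_pos: [486.5, -159.5, 298.1]
tcp_rot: [3.141, -0.0, -0.066]
ft_force: [0.7, 0.1, -0.6]
opening: 0.003
grip_force: 0.0
```

Emit:
drive_tool([
  [[0, 0, 0.15, 0, 0, 0, 0], [0, 0, 0.15, 0, 0, 0, 0], [0, 0, 0.1, 0, 0, 0, 0], [0, 0, 0.02, 0, 0, 0, 0], [0, 0, 0, 0, 0, 0, 0]],
])

```text
t: 25.88
eef_pos: [486.9, -158.2, 193.6]
tcp_rot: [3.141, -0.0, -0.065]
ft_force: [-0.1, -1.1, 0.2]
opening: 0.002
grip_force: 0.0
```

```bash
python3 - <<'E'
from h import *
go(487,-158,172,-0.065)
p=env.read_camera("side");cv2.imwrite("pics/s6.png",cv2.resize(p["color"][150:260,230:350],None,fx=5,fy=5,interpolation=2))
E
```

```text
at [ 486.9 -158.2  193.6] [ 3.141 -0.    -0.065] F [-0.1 -1.1  0.2] grip 0.0 0.002 t 25.88
total shift units [ 0.0003 -0.0007  0.0865] turn [ 0.0001 -0.0001 -0.    ]
```

View pics/s6.png

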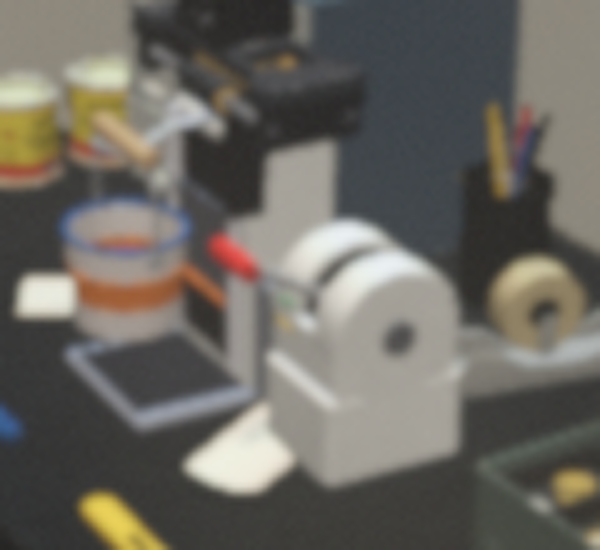

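The side view shows the shut fingers at (235,200) just above the red bar (233,255), with the pail hanging on the hook.

Emit:
drive_tool([
  [[0, 0, 0.05, 0, 0, 0, 0], [0, 0, 0.03, 0, 0, 0, 0], [0, 0, 0, 0, 0, 0, 0]],
])

```text
t: 26.3
eef_pos: [486.4, -157.9, 172.5]
tcp_rot: [-3.141, 0.001, -0.065]
ft_force: [-0.7, 0.1, 0.7]
opening: 0.008
grip_force: 0.0
```

Emit:
drive_tool([
  [[0, 0, 0.02, 0, 0, 0, 0], [0, 0, 0.01, 0, 0, 0, 0], [0, 0, 0, 0, 0, 0, 0]],
])

```text
t: 26.68
eef_pos: [486.2, -158.0, 165.7]
tcp_rot: [3.141, 0.001, -0.065]
ft_force: [-3.1, 0.2, 5.5]
opening: 0.008
grip_force: 2.7
```

Emit:
drive_tool([
  [[-0.024, 0, 0.045, 0, 0, 0, 0], [-0.02, 0, 0.045, 0, 0, 0, 0], [-0.012, 0, 0.045, 0, 0, 0, 0], [0, 0, 0, 0, 0, 0, 0]],
])

```text
t: 27.18
eef_pos: [472.4, -157.1, 131.3]
tcp_rot: [-3.141, 0.001, -0.065]
ft_force: [-1.8, 0.2, 3.2]
opening: 0.006
grip_force: 1.6
```

Emit:
drive_tool([
  [[-0.01, 0, 0.05, 0, 0, 0, 0], [-0.002, 0, 0.05, 0, 0, 0, 0], [0.005, 0, 0.05, 0, 0, 0, 0], [0, 0, 0, 0, 0, 0, 0]],
])

```text
t: 27.68
eef_pos: [471.1, -157.0, 93.7]
tcp_rot: [-3.141, 0.001, -0.065]
ft_force: [-2.7, -0.7, 3.1]
opening: 0.003
grip_force: 1.5
```

```bash
python3 - <<'E'
from h import *
go(482,-158,53,-0.065)
for c in("side","top"):
  for k in range(2):
    p=env.read_camera(c)
    for n in("pail_grip","lever_bar"):
        for r in env.place_of(n,p)[:1]: print(c,n,round(r["score"],2),np.round(w(p,r["at"]),1))
E
```

```text
at [ 471.1 -157.    93.7] [-3.141e+00  1.000e-03 -6.500e-02] F [-2.7 -0.7  3.1] grip 1.5 0.003 t 27.68
total shift units [0.0439 0.001  0.1627] turn [-0.0001  0.0002 -0.0001]
side pail_grip 0.93 [486.9  -4.6 197.5]
side pail_grip 0.62 [486.7  -5.1 200.4]
side lever_bar 0.39 [ 469.8 -147.1   95.7]
top pail_grip 0.82 [489.8  -5.2 198.3]
top pail_grip 0.69 [488.4  -8.  194.5]
```

Emit:
drive_tool([
  [[0.01, 0, 0.05, 0, 0, 0, 0], [0.016, 0, 0.05, 0, 0, 0, 0], [0.012, 0, 0.035, 0, 0, 0, 0], [0, 0, 0, 0, 0, 0, 0]],
])

```text
t: 28.78
eef_pos: [480.3, -157.6, 60.1]
tcp_rot: [-3.141, 0.001, -0.065]
ft_force: [-2.9, -0.8, 3.2]
opening: 0.004
grip_force: 1.8
```

Emit:
drive_tool([
  [[0.005, 0, 0.012, 0, 0, 0, 0], [0, 0, 0.008, 0, 0, 0, 0], [0, 0, 0, 0, 0, 0, 0]],
])

```text
t: 29.15
eef_pos: [482.3, -157.8, 55.9]
tcp_rot: [3.141, -0.002, -0.065]
ft_force: [-0.1, 1.3, 4.9]
opening: 0.003
grip_force: 2.5
```

```bash
python3 - <<'E'
from h import *
go(484,-158,53,-0.065)
for c in("side","top"):
  for k in range(4):
    p=env.read_camera(c)
    for n in("pail_grip","lever_bar"):
        for r in env.place_of(n,p)[:1]: print(c,n,round(r["score"],2),np.round(w(p,r["at"]),1))
    if c=="side" and k==0:cv2.imwrite("pics/s7.png",cv2.resize(p["color"][150:260,230:350],None,fx=5,fy=5,interpolation=2))
E
```

```text
at [ 482.3 -157.8   55.9] [ 3.141e+00 -2.000e-03 -6.500e-02] F [-0.1  1.3  4.9] grip 2.5 0.003 t 29.15
total shift units [0.007  0.0002 0.0116] turn [ 0.0001 -0.0005 -0.0001]
side pail_grip 0.76 [489.9  -3.9 197.4]
side lever_bar 0.61 [ 478.8 -148.1   54.2]
side pail_grip 0.75 [485.8  -7.1 196.8]
side lever_bar 0.53 [ 478.5 -146.7   57.5]
side pail_grip 0.85 [488.   -7.1 197. ]
side pail_grip 0.29 [468.9  -5.3 199.8]
side lever_bar 0.68 [480.5  -1.8  61.4]
top pail_grip 0.76 [491.9  -4.8 195.6]
top pail_grip 0.92 [488.4  -7.7 197.6]
top pail_grip 0.94 [488.1  -6.1 197.6]
```

View pics/s7.png

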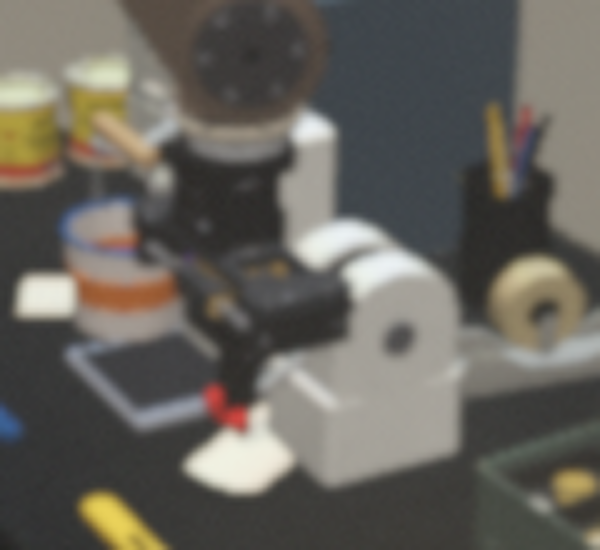

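The side view shows the fingers (240,370) on the red bar (225,410), pressed low, and the pail grip still on the hook at (125,138) and clear of the gripper. By height the lever is at about 1.02 rad, so I press about 3 mm further for margin.

Emit:
drive_tool([
  [[0.004, 0, 0.006, 0, 0, 0, 0], [0, 0, 0.006, 0, 0, 0, 0], [0, 0, 0, 0, 0, 0, 0]],
])

```text
t: 30.72
eef_pos: [483.5, -158.0, 53.0]
tcp_rot: [3.141, -0.002, -0.065]
ft_force: [1.6, 2.8, 5.5]
opening: 0.006
grip_force: 2.8
```

Emit:
drive_tool([
  [[0, 0, 0, 0, 0, 0, 0], [0, 0, 0, 0, 0, 0, 0], [0, 0, 0, 0, 0, 0, 0], [0, 0, 0, 0, 0, 0, 0]],
])

```text
t: 31.22
eef_pos: [483.4, -157.9, 53.1]
tcp_rot: [3.141, -0.002, -0.065]
ft_force: [2.1, 2.0, 4.7]
opening: 0.005
grip_force: 2.8
```

```bash
python3 - <<'E'
from h import *
go(484,-158,53,-0.065)
for k in range(6):
    p=env.read_camera("side")
    for n in("pail_grip","lever_bar","pail"):
        for r in env.place_of(n,p)[:1]: print(n,round(r["score"],2),np.round(w(p,r["at"]),1))
E
```

```text
at [ 483.4 -157.9   53.1] [ 3.141e+00 -2.000e-03 -6.500e-02] F [2.1 2.  4.7] grip 2.8 0.005 t 31.23
total shift units [0.0023 0.0001 0.0002] turn [ 0.0002 -0.0007 -0.0001]
pail_grip 0.95 [485.3  -5.7 197.5]
lever_bar 0.63 [ 481.9 -150.3   52.9]
pail 0.85 [482.7  -4.9  65.3]
pail_grip 0.72 [488.5  -7.2 195.6]
lever_bar 0.51 [488.6  -3.9 195.9]
pail 0.84 [484.8  -6.1  63.9]
pail_grip 0.84 [487.8  -1.1 195.8]
lever_bar 0.48 [ 480.4 -149.4   54.7]
pail 0.77 [483.8  -1.7  62.6]
pail_grip 0.93 [486.8  -4.5 196.5]
lever_bar 0.41 [ 479.6 -148.4   53.2]
pail 0.69 [484.4  -4.8  60.9]
pail_grip 0.84 [485.   -4.9 197. ]
lever_bar 0.58 [ 479.5 -149.5   52.2]
pail 0.82 [483.8  -3.   62.1]
pail_grip 0.64 [468.6  -4.6 203.6]
lever_bar 0.49 [ 481.2 -149.    50.2]
pail 0.98 [481.9  -4.6  64.9]
```

```bash
python3 -c "
from cell import env
print(env.job_done())"
```

```text
the job is handed in; nothing more can be done
None
```

I handed the job in with the pail hanging free on the hook by the middle of its grip and the fingers holding the lever in its third notch at about 1.05 rad with about 5 N; the first grasp closed above the grip, the second held, and no verdict was shown.

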